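Fetch the two reference cylinders from behind the bottles and cradle them

ROBOT

A 6-joint arm with a two-finger parallel gripper is mounted at the origin on the work surface. World frame = base frame: x ahead of the robot, y to its left, z up, the work surface at z = 0. Lengths are in mm, angles in rad, forces in N, time in s.
With the tool pointing down it reaches from about 300 to 775 mm from the base axis. Payload 14.6 kg.
Tool frame: the origin (TCP) lies on the mounting face of the last link; the fingertips stand 199 mm ahead of it and the grasp point (between the pads) lies 180 mm ahead of it; z points along the fingers, y is the line along which they close (so a half turn about z gives the same grasp; the last joint's range is limited). The gripper opens to 94 mm and grips with 3 to 60 N. Pads are 16 mm wide; open, the fingers measure 119 mm over their backs; the gripper's body (75 mm by 177 mm) begins 78 mm behind the grasp point.
Start: joints at [1.217, 0.3, 1.521, -0, 1.321, -0.067], TCP at [155.584, 527.527, 404.646] pointing down, gripper open.
Joint ranges: [-3.03, 3.03], [-0.79, 2.21], [0.23, 2.52], [-1.04, 4.18], [0, 3.07], [-2.55, 2.55]. Speed limits (rad/s): [2.22, 2.22, 2.57, 3.14, 3.14, 3.14].

INTERFACE

Orientations are given as [roll, pitch, yaw] about the fixed x, y, z axes, in that order (R = Rz(yaw) Ry(pitch) Rx(roll)).
In Python, from cell import manip gives the robot as it stands. The module is installed in compiled form; this text tells all that it offers.
- The arm moves only by the shell command python3 -m creep 'ROWS' [FORCE]. ROWS is a JSON object of lists of equal length, an entry for each row: "slide": the shift along the world's x, y, z in cm, a list of three; "turn": the turn about the world's z in rad; "claw": the opening, from 0 (shut) to 1 (fully open). A call has 1 to 8 rows; each row shifts and turns the commanded pose from where the row before left it; what a row does not reach is not made up. A row lasts 1/8 s, in which the tool goes at most 62.5 mm and 10.7 degrees, less where a joint would pass 70% of its speed; a pose out of reach is approached as far as the arm can. A call with a gripper value outside its range is refused whole. The fingers move at their own pace and stop on an object; FORCE is the grip in N (left out, the last holds). Time passes only in rows, so rows that do not move let the fingers close. It gives the time, the measured TCP pose, the force, the opening and the grip force at its end, in the units of the state.
- manip.read_state(): the state, without advancing time (a new reading comes with each control period).
- manip.camera(name): name is "side" or "top" or "wrist"; returns (picture, depth): 400x640x3 uint8, red, green, blue; 400x640 float32, mm along the optical axis (not along the pixel's ray), 0 where there is no reading.
- manip.calibration(name): a dict with "intrinsics" (3x3 intrinsics, pixels), "pose" (4x4, takes a point from camera to world coordinates). Camera axes: x right, y up, looking along -z (the intrinsics and any distortion apply to the point x, -y, -z); pixel columns grow to the right and rows downward; lengths in mm; the calibration is good to about 2 mm. A picture is of the moment at which its call begins: read the wrist's pose just before it. calibration takes no time and is no camera call; for the wrist camera it gives the pose at the moment of the call.
- manip.sign_off(): hands the job in; it is judged then, once.
Trained networks look in the newest picture that a camera, given by its name, has taken for a name from the list of things; names that differ only in an ending like _2 or _b are one class to them, and where a whole thing is asked for, a point or a joint stands for the part that bears it (a point fixed in the world has none). Each returns a list of dicts, best first, with "score" (0 to 1); they miss things now and then, are a little off and sometimes report something else, mostly with a low value. They report only what shows in the picture. A call takes as long as a camera call.
- manip.cut_out(query, camera): "mask" (400x640 bool, what is visible of it) and "position" ([column, row] in pixels, amid what is visible of it).
The state is a dict: "clock": time; "joints": joint angles; "qd": joint speeds; "effort": joint torques, N m; "eef_pos": TCP position; "eef_rot": TCP orientation; "wrist_force": force on the tool from outside, world axes, zero at the start; "moment": the same for the moment, N m; "finger_gap": finger opening in mm; "finger_force": force on a finger pad.
Only numpy, scipy, OpenCV 4.12 (cv2) and the standard library are available. Lean on these libraries where they do the work, as an engineer would, in place of code of your own. Each camera call takes 0.05 s, during which the arm holds its last target. There are 200 camera calls.

TASK

Set the bottle and the jar from the standards tray aside upright on the black rubber mat, and only then take the two steel cylinders from behind them and lay each in its own V-cradle on the metal plate: the thick one in the wide cradle, the thin one in the narrow cradle, centred and resting fully down in both notches. When both cylinders lie there, put the bottle and the jar back, upright, each on the same tray spot it came from. Never tip the bottle or the jar, and leave the little vial at the back of the tray standing where it is.

Things in the scene. Friction and masses are not known exactly. Their poses are not given: they have to be found in the camera images.
- bottle: Tall amber glass bottle, 125 mm high: body 54 mm across up to 78 mm, shoulder sloping in to a black screw cap 34 mm across that reaches from 96 to 125 mm above the base. About 0.2 kg. Origin: centre of its underside; z up its axis. It starts upright on one of the two ringed spots of the tray; take it by the cap.
- jar: Short amber glass jar, 78 mm high: body 60 mm across up to 54 mm, above it a black lid 62 mm across. About 0.2 kg. Origin: centre of its underside; z up its axis. It starts upright on the other ringed spot; take it by the lid, closing along the tray's y so that the fingers miss the cylinder behind.
- rod_thick: Thick plain steel cylinder, 28 mm diameter, 80 mm long, about 0.4 kg, lying level. Origin: its very centre; its y axis runs along the cylinder (x and z turn as it rolls). It starts along the tray's y in one of the tray's two rear V-rests, its centre 45 mm above the tray's underside, right behind the bottle or the jar.
- rod_thin: Thin plain steel cylinder, 16 mm diameter, 80 mm long, about 0.13 kg, lying level. Origin: its very centre; its y axis runs along the cylinder (x and z turn as it rolls). It starts in the other rear V-rest, its centre 36 mm above the tray's underside.
- tray: Grey fixed tray, 180 (x) by 215 mm (y), floor 5 mm thick, rim 10 mm high. Origin: centre of its underside. Bottle and jar spots (rings) at x -42, y +/-55 mm; behind them at x +14, y +/-55 mm two white V-rests, each a pair of 8 mm thick V-notched uprights 54 mm apart along y (46 mm free between them for fingers round the cylinder's middle), tops 39 mm above the underside.
- mat: Black rubber mat, the side area, fixed flat on the bench, 150 mm (x) by 215 mm (y), 3 mm thick. Origin: centre of its underside; empty at the start, with room for bottle and jar side by side along y, 110 mm apart.
- cradle_wide: Wide V-cradle, dark steel, fixed on a 10 mm thick metal plate. Base 46 (x) by 66 mm (y), 6 mm thick; two 8 mm thick uprights with 90-degree V-notches, 54 mm apart along y (46 mm free between them for fingers); notch mouth 32 mm wide, bottom at 30 mm, tips at 46 mm. Origin: centre of its underside. The thick cylinder lies along its y, across both notches, its centre 50 mm above the origin.
- cradle_narrow: Narrow V-cradle, dark steel, fixed on the same plate. Base 32 (x) by 66 mm (y), 6 mm thick; two uprights as on the wide one, 54 mm apart along y, but notch mouth 18 mm wide, bottom at 30 mm, tips at 39 mm. Origin: centre of its underside. The thin cylinder lies along its y, across both notches, its centre 41 mm above the origin.
- vial: Little clear vial with a white cap, 22 mm across, 43 mm high, standing loose at the middle of the tray's rear edge. Not to be moved. Origin: centre of its underside; z up.

How it is judged (in metres and radians):
On the way, in this order (a step that is already met when the one before it is completed fails the run):
1. bottle and jar both stand on the rubber mat, the cylinders still in the tray (x of bottle in the frame of mat between -0.065 and 0.065 m and y of bottle in the frame of mat between -0.095 and 0.095 m and z of bottle in the frame of mat between -0.001 and 0.007 m and angle between each of bottle, jar's own z axis and vertical below 0.1 rad and linear speed of each of bottle, jar below 0.03 m/s and x of jar in the frame of mat between -0.065 and 0.065 m and y of jar in the frame of mat between -0.095 and 0.095 m and z of jar in the frame of mat between -0.001 and 0.007 m and distance of each of rod_thick, rod_thin from where it was at the start of the episode below 0.03 m), for 0.2 s.
2. both cylinders lie in their cradles, bottle and jar still on the mat (x of rod_thick in the frame of cradle_wide between -0.004 and 0.004 m and y of rod_thick in the frame of cradle_wide between -0.012 and 0.012 m and z of rod_thick in the frame of cradle_wide between 0.0468 and 0.0528 m and angle between the y axis of rod_thick and the y axis of cradle_wide, either way round below 0.1 rad and linear speed of each of rod_thick, rod_thin below 0.02 m/s and x of rod_thin in the frame of cradle_narrow between -0.004 and 0.004 m and y of rod_thin in the frame of cradle_narrow between -0.012 and 0.012 m and z of rod_thin in the frame of cradle_narrow between 0.0383 and 0.0443 m and angle between the y axis of rod_thin and the y axis of cradle_narrow, either way round below 0.1 rad and x of bottle in the frame of mat between -0.065 and 0.065 m and y of bottle in the frame of mat between -0.095 and 0.095 m and z of bottle in the frame of mat between -0.001 and 0.007 m and angle between each of bottle, jar's own z axis and vertical below 0.1 rad and linear speed of each of bottle, jar below 0.03 m/s and x of jar in the frame of mat between -0.065 and 0.065 m and y of jar in the frame of mat between -0.095 and 0.095 m and z of jar in the frame of mat between -0.001 and 0.007 m), for 0.2 s.
At the end, for the whole second after the job is handed in: Thick cylinder in the wide cradle, thin in the narrow: seated height within 3 mm, 4 mm across, 12 mm along, axis within 0.1 rad. Bottle and jar upright (0.1 rad), each within 15 mm of where it started. All released and at rest (x of rod_thick in the frame of cradle_wide between -0.004 and 0.004 m and y of rod_thick in the frame of cradle_wide between -0.012 and 0.012 m and z of rod_thick in the frame of cradle_wide between 0.0468 and 0.0528 m and angle between the y axis of rod_thick and the y axis of cradle_wide, either way round below 0.1 rad and linear speed of each of rod_thick, rod_thin, bottle, jar below 0.02 m/s and x of rod_thin in the frame of cradle_narrow between -0.004 and 0.004 m and y of rod_thin in the frame of cradle_narrow between -0.012 and 0.012 m and z of rod_thin in the frame of cradle_narrow between 0.0383 and 0.0443 m and angle between the y axis of rod_thin and the y axis of cradle_narrow, either way round below 0.1 rad and distance of each of bottle, jar from where it was at the start of the episode below 0.015 m and angle between each of bottle, jar's own z axis and vertical below 0.1 rad); the robot touches nothing.
It fails at once if the bottle or the jar is tipped more than 0.5 rad (angle between any of bottle, jar's own z axis and vertical above 0.5 rad).
It fails at once if the vial is moved more than 30 mm or knocked over (distance of vial from where it was at the start of the episode above 0.03 m or angle between vial's own z axis and vertical above 0.5 rad).
It also fails if it takes over 144 s, if anything falls off the work surface, if the arm or the gripper's body presses on something with over 40 N, if the wrist force passes 120 N, or if a joint passes its speed limit or range.

## Working session

There is one attempt and no reset: what is moved stays moved. The work goes in short steps, Python scripts to look and compute and a shell command to move; the robot and the scene stay as the last step left them, time stands still between calls to the robot, and variables do not carry over. Pictures are saved under pics/ and viewed, at most 14 in all, crops included, and the job is handed in when it is done.

```bash
mkdir -p pics; cat > h.py <<'E'
from cell import manip
import numpy as np, cv2
def shot(cam,fn=None):
    C=manip.calibration(cam); p,d=manip.camera(cam)
    if fn: cv2.imwrite('pics/'+fn,p[:,:,::-1])
    return p,d,C
def pts(d,C,mask=None):
    K=np.array(C['intrinsics']);T=np.array(C['pose'])
    m=(d>0) if mask is None else (mask&(d>0))
    r,c=np.nonzero(m);z=d[r,c]
    x=(c-K[0,2])/K[0,0]*z;y=(r-K[1,2])/K[1,1]*z
    P=np.c_[x,-y,-z]
    return P@T[:3,:3].T+T[:3,3]
E
python3 - <<'E'
from h import *
s=manip.read_state();print(s)
for cam in ['top','side']:
    p,d,C=shot(cam,cam+'0.png');print(C)
    if cam=='top':
        for q in ['bottle','jar','rod_thick','rod_thin','tray','mat','cradle_wide','cradle_narrow','vial']:
            for o in manip.cut_out(q,cam)[:2]:
                P=pts(d,C,o['mask'])
                print(q,round(o['score'],2),np.round(o['position']),o['mask'].sum(),np.round(np.median(P,0)) if len(P) else None, np.round(np.percentile(P,[2,98],axis=0)).tolist() if len(P) else None)
E
```

```text
{'clock': 0.0, 'joints': array([ 1.21738461e+00,  3.00475688e-01,  1.52157948e+00,  6.08174406e-06,
        1.32069982e+00, -6.65896584e-02]), 'qd': array([ 0.00035501,  0.00212765, -0.00079021, -0.00117504, -0.00113574,
        0.00011513]), 'effort': array([ 2.38559813e-03, -5.31802011e+01, -3.52738130e+01,  7.09894393e-02,
        2.42693274e-02, -1.66851632e-04]), 'eef_pos': array([155.58408438, 527.50258092, 404.08435817]), 'eef_rot': array([-3.14043329e+00, -8.32197743e-05,  2.85476904e+00]), 'wrist_force': array([-0.3402508 ,  0.0181991 ,  0.29260054]), 'moment': array([-0.01819398, -0.00793033,  0.02296791]), 'finger_force': 0.0, 'finger_gap': 93.65790871073033}
{'intrinsics': array([[361.59561051,   0.        , 314.7697965 ],
       [  0.        , 361.59561051, 202.0365413 ],
       [  0.        ,   0.        ,   1.        ]]), 'pose': array([[ 2.27239511e-03,  9.94604262e-01, -1.03716917e-01,
         4.41125558e+02],
       [-9.99938197e-01,  3.38875743e-03,  1.05886093e-02,
        -3.90937585e+00],
       [ 1.08829474e-02,  1.03686445e-01,  9.94550493e-01,
         9.909
[... 653 characters left out ...]
arrow 0.75 [434. 210.] 311 [ 519. -336.   16.] [[503.0, -364.0, 12.0], [533.0, -301.0, 47.0]]
vial 0.57 [207. 194.] 82 [559. 271.  39.] [[550.0, 264.0, 10.0], [569.0, 281.0, 51.0]]
{'intrinsics': array([[416.77644316,   0.        , 314.79926718],
       [  0.        , 416.77644316, 193.03389316],
       [  0.        ,   0.        ,   1.        ]]), 'pose': array([[ 9.08693673e-01,  3.39872014e-01, -2.42410443e-01,
         3.33246026e+02],
       [-4.17248971e-01,  7.20804575e-01, -5.53483569e-01,
        -4.91127905e+02],
       [-1.33830190e-02,  6.04092525e-01,  7.96801805e-01,
         7.24955075e+02],
       [ 0.00000000e+00,  0.00000000e+00,  0.00000000e+00,
         1.00000000e+00]])}
```

View pics/top0.png

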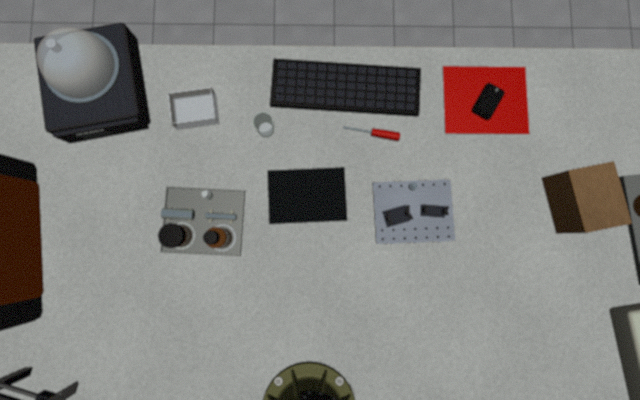

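View pics/side0.png

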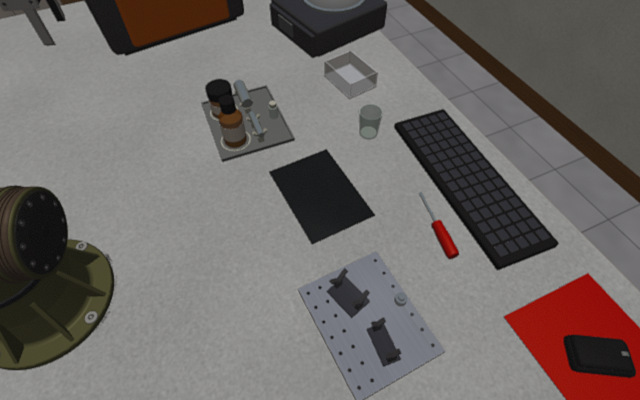

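The top view shows the tray at about (203,220): jar at (172,236) in front of the thick rod (178,214), bottle at (217,237) in front of the thin rod (221,216), and the vial at (207,195). The mat is at (307,195), the turned wide cradle at (398,216) and the narrow one at (434,210). The side view agrees. Next I'll look from the wrist over the tray.

```bash
python3 -m creep '{"slide":[[3.5,-3,0],[3.5,-3,0],[3.5,-3,0],[3.5,-3,0],[3.5,-3,0],[3.5,-3,0],[3.5,-3,0],[3.5,-1.7,0]],"turn":[0.036,0.036,0.036,0.036,0.036,0.036,0.036,0.036],"claw":[1,1,1,1,1,1,1,1]}' 20
python3 -m creep '{"slide":[[0,0,1],[0,0,0],[0,0,0]],"turn":[0,0,0],"claw":[1,1,1]}'
cat >> h.py <<'E'
def look(cam,qs,fn):
    p,d,C=shot(cam,fn)
    R={}
    for q in qs:
        o=manip.cut_out(q,cam)
        if not o: print(q,'none');continue
        R[q]=(pts(d,C,o[0]['mask']),o[0]['score'])
        P=R[q][0]
        print(q,round(o[0]['score'],2),np.round(o[0]['position']),len(P),np.round(np.percentile(P,[2,50,98],axis=0)).tolist() if len(P) else None)
    return p,d,C,R
def rect(P,zlo,zhi):
    Q=P[(P[:,2]>zlo)&(P[:,2]<zhi)][:,:2].astype(np.float32)
    return cv2.minAreaRect(Q)
E
python3 - <<'E'
from h import *
p,d,C,R=look('wrist',['bottle','jar','rod_thick','rod_thin','tray','vial'],'w1.png')
print(C['pose'].round(2).tolist())
A=pts(d,C)
for q in ['rod_thick','rod_thin']:
    if q in R: print(q,rect(R[q][0],30,80))
if 'tray' in R: print('tray',rect(R['tray'][0],0,14))
for q,z in [('bottle',122),('jar',75)]:
    if q in R:
        P=R[q][0];Q=P[P[:,2]>z][:,:2].astype(np.float32);print(q,cv2.minEnclosingCircle(Q),rect(P,z,200))
E
```

```text
clock: 1.55
eef_pos: [436.7, 299.2, 405.0]
eef_rot: [3.141, 0.0, -3.14]
wrist_force: [-0.7, -0.3, 0.4]
finger_gap: 93.9
finger_force: 0.0
clock: 1.92
eef_pos: [434.8, 301.1, 414.7]
eef_rot: [3.141, 0.0, -3.139]
wrist_force: [-0.4, 0.4, -0.0]
finger_gap: 94.1
finger_force: 0.0
bottle 0.59 [269. 192.] 2461 [[420.0, 217.0, 17.0], [436.0, 243.0, 95.0], [461.0, 263.0, 132.0]]
jar 0.65 [362. 191.] 2571 [[422.0, 319.0, 22.0], [445.0, 345.0, 84.0], [478.0, 374.0, 85.0]]
rod_thick 0.6 [353. 234.] 1236 [[493.0, 305.0, 44.0], [503.0, 343.0, 57.0], [520.0, 382.0, 60.0]]
rod_thin 0.97 [283. 228.] 467 [[496.0, 214.0, 37.0], [502.0, 248.0, 44.0], [510.0, 273.0, 46.0]]
tray 0.9 [311. 204.] 10276 [[401.0, 189.0, 4.0], [479.0, 289.0, 6.0], [580.0, 396.0, 13.0]]
vial 0.74 [298. 259.] 328 [[550.0, 266.0, 11.0], [555.0, 276.0, 38.0], [568.0, 286.0, 50.0]]
[[-0.0, -0.96, -0.29, 350.84], [1.0, -0.0, -0.0, 301.94], [-0.0, -0.29, 0.96, 395.5], [0.0, 0.0, 0.0, 1.0]]
rod_thick ((507.3432922363281, 344.3578186035156), (80.29161834716797, 26.947614669799805), 87.58975982666016)
rod_thin ((502.508056640625, 235.7249755859375), (77.3938980102539, 15.182592391967773), 87.72494506835938)
tray ((495.0832824707031, 289.4595031738281), (223.1005859375, 188.3744354248047), 87.26953125)
bottle ((445.92724609375, 236.56170654296875), 16.74110221862793) ((446.2249450683594, 236.70631408691406), (32.969425201416016, 32.3254508972168), 78.259033203125)
jar ((451.6000671386719, 347.1172790527344), 31.031665802001953) ((451.2841491699219, 347.44403076171875), (61.134552001953125, 59.97245407104492), 48.05204772949219)
```

View pics/w1.png

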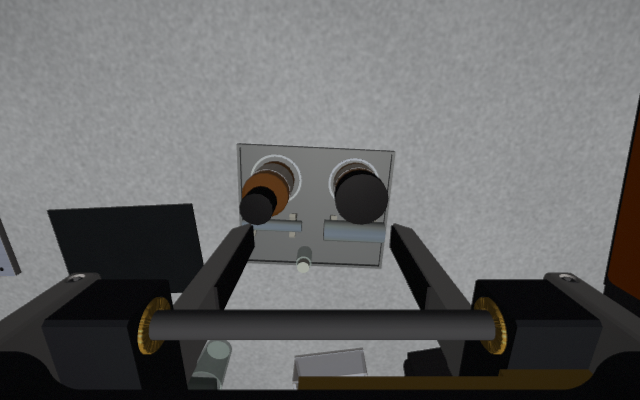

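The wrist view shows the bottle cap at (257,207), the jar lid at (361,198), both rods behind them and the vial at (303,265). The tray yaw is about -0.045. Going for the bottle first.

```bash
python3 -m creep '{"slide":[[0.6,-3.2,0],[0.55,-3.25,0],[0,0,-3],[0,0,-3],[0,0,-2.5],[0,0,-1.8],[0,0,-1],[0,0,0]],"turn":[-0.025,-0.02,0,0,0,0,0,0],"claw":[0.75,0.75,0.75,0.75,0.75,0.75,0.75,0.75]}' 25
python3 -m creep '{"slide":[[0,0,0],[0,0,0],[0,0,0],[0,0,0],[0,0,0],[0,0,0]],"turn":[0,0,0,0,0,0],"claw":[0.2,0.2,0.2,0.2,0.2,0.2]}' 25
```

```text
clock: 3.28
eef_pos: [447.1, 236.1, 301.4]
eef_rot: [-3.141, -0.001, 3.098]
wrist_force: [1.0, -0.6, 0.3]
finger_gap: 70.6
finger_force: 0.0
clock: 4.03
eef_pos: [447.1, 236.0, 301.8]
eef_rot: [3.142, 0.0, 3.098]
wrist_force: [0.6, -0.1, 1.9]
finger_gap: 33.6
finger_force: 25.0
```

```bash
python3 -m creep '{"slide":[[0,0,1],[0,0,2.5],[0,0,3],[0,0,1.5],[0,0,0]],"turn":[0,0,0,0,0],"claw":[0.2,0.2,0.2,0.2,0.2]}'
python3 -m creep '{"slide":[[0.8,-2,0],[1.6,-4,0],[2,-5,0],[2.6,-6,0],[2,-5,0],[1.6,-4,0],[0.8,-2,0],[0,0,0]],"turn":[0,0,0,0,0,0,0,0],"claw":[0.2,0.2,0.2,0.2,0.2,0.2,0.2,0.2]}'
python3 -m creep '{"slide":[[0,0,-1.5],[0,0,-2.5],[0,0,-2],[0,0,-1.2],[0,0,-0.5],[0,0,-0.3],[0,0,0],[0,0,0]],"turn":[0,0,0,0,0,0,0,0],"claw":[0.2,0.2,0.2,0.2,0.2,0.2,0.2,0.2]}'
python3 - <<'E'
from h import *
p,d,C,R=look('top',['bottle','mat'],'t1.png')
cv2.imwrite('pics/t1c.png',cv2.resize(p[140:280,140:480,::-1],None,fx=2.3,fy=2.3))
E
```

```text
clock: 4.65
eef_pos: [447.0, 236.0, 382.2]
eef_rot: [3.141, 0.001, 3.098]
wrist_force: [-0.7, -0.0, -3.0]
finger_gap: 33.5
finger_force: 25.0
clock: 5.65
eef_pos: [560.1, -41.9, 380.5]
eef_rot: [3.141, -0.002, 3.096]
wrist_force: [-0.3, -0.5, -3.3]
finger_gap: 33.5
finger_force: 25.0
clock: 6.65
eef_pos: [560.0, -41.4, 302.1]
eef_rot: [-3.141, 0.001, 3.098]
wrist_force: [-0.2, -0.1, -3.1]
finger_gap: 33.6
finger_force: 25.0
bottle 0.34 [208. 218.] 4220 [[402.0, 184.0, 1.0], [491.0, 272.0, 6.0], [579.0, 391.0, 36.0]]
mat 0.58 [277. 203.] 1136 [[486.0, 51.0, -1.0], [552.0, 87.0, 3.0], [630.0, 115.0, 7.0]]
```

View pics/t1c.png

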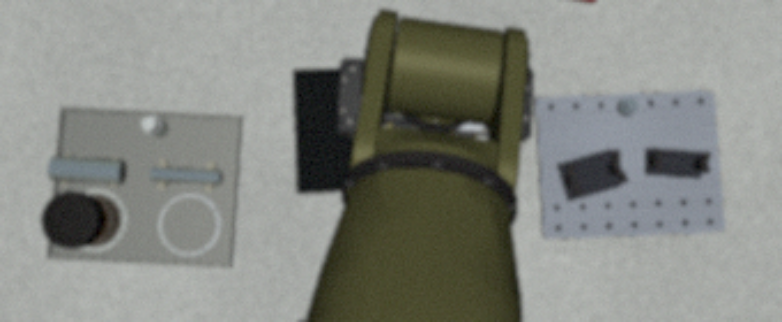

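The arm hides the mat, and the tray's other objects haven't moved. The wrist still carries the bottle's weight, so I'll lower the last 2-3 mm and release.

```bash
python3 -m creep '{"slide":[[0,0,-0.15],[0,0,-0.1],[0,0,0],[0,0,0]],"turn":[0,0,0,0],"claw":[0.2,0.2,0.2,0.2]}'
```

```text
clock: 7.3
eef_pos: [560.0, -41.4, 299.8]
eef_rot: [-3.141, 0.001, 3.098]
wrist_force: [-1.2, -0.8, 6.1]
finger_gap: 33.5
finger_force: 25.0
```

```bash
python3 -m creep '{"slide":[[0,0,0],[0,0,0],[0,0,0],[0,0,0],[0,0,2],[0,0,3],[0,0,3],[0,0,0]],"turn":[0,0,0,0,0,0,0,0],"claw":[0.8,0.8,0.8,0.8,0.8,0.8,0.8,0.8]}'
python3 -m creep '{"slide":[[-0.7,2.8,0],[-1.4,5,0],[-1.6,5.8,0],[-1.6,5.8,0],[-1.6,5.8,0],[-1.6,5.8,0],[-1.6,5,0],[-0.75,2.8,0]],"turn":[0,0,0,0,0,0,0,0],"claw":[1,1,1,1,1,1,1,1]}'
python3 -m creep '{"slide":[[0,0,0],[0,0,0]],"turn":[0,0],"claw":[1,1]}'
python3 - <<'E'
from h import *
p,d,C,R=look('wrist',['jar'],'w2.png')
P=R['jar'][0];Q=P[P[:,2]>75][:,:2].astype(np.float32);print(cv2.minEnclosingCircle(Q))
p,d,C,R=look('top',['bottle','mat'],'t2.png')
print('mat',rect(R['mat'][0],-5,12))
P=R['bottle'][0];Q=P[P[:,2]>118][:,:2].astype(np.float32);print(cv2.minEnclosingCircle(Q))
E
```

```text
clock: 8.3
eef_pos: [560.0, -41.3, 381.2]
eef_rot: [-3.141, 0.004, 3.098]
wrist_force: [0.6, 0.8, -0.5]
finger_gap: 75.0
finger_force: 0.0
clock: 9.3
eef_pos: [450.2, 348.8, 377.8]
eef_rot: [-3.141, -0.001, 3.1]
wrist_force: [0.1, -0.2, -0.4]
finger_gap: 93.7
finger_force: 0.0
clock: 9.55
eef_pos: [451.7, 346.0, 378.4]
eef_rot: [-3.141, -0.001, 3.098]
wrist_force: [-0.1, 0.1, -0.9]
finger_gap: 94.3
finger_force: 0.0
jar 0.61 [321. 188.] 3200 [[422.0, 320.0, 23.0], [447.0, 348.0, 84.0], [479.0, 375.0, 85.0]]
((451.4939270019531, 347.8602294921875), 30.915523529052734)
bottle 0.62 [325. 194.] 431 [[532.0, -65.0, 2.0], [553.0, -39.0, 90.0], [595.0, -15.0, 130.0]]
mat 0.83 [302. 199.] 3786 [[489.0, -95.0, -1.0], [560.0, 21.0, 3.0], [634.0, 112.0, 7.0]]
mat ((562.8980712890625, 9.600616455078125), (150.7241973876953, 216.4005584716797), 3.0612242221832275)
((558.398681640625, -41.068477630615234), 16.809553146362305)
```

View pics/t2.png

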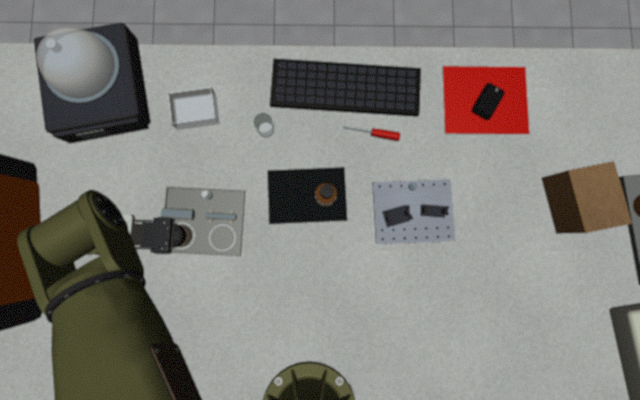

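The bottle stands on the mat at (325,193). Now the jar.

```bash
python3 -m creep '{"slide":[[0,0.1,-2],[0,0,-3],[0,0,-3],[0,0,-2],[0,0,-1.4],[0,0,-0.8],[0,0,0],[0,0,0]],"turn":[0,0,0,0,0,0,0,0],"claw":[1,1,1,1,1,1,1,1]}'
python3 -m creep '{"slide":[[0,0,0],[0,0,0],[0,0,0],[0,0,0],[0,0,0]],"turn":[0,0,0,0,0],"claw":[0.5,0.5,0.5,0.5,0.5]}' 30
python3 -m creep '{"slide":[[0,0,1],[0,0,2.5],[0,0,3],[0,0,1.5],[0,0,0]],"turn":[0,0,0,0,0],"claw":[0.5,0.5,0.5,0.5,0.5]}'
python3 -m creep '{"slide":[[0.8,-2,0],[1.6,-4,0],[2,-5.2,0],[2.1,-6,0],[2,-5.3,0],[1.6,-4,0],[0.8,-2,0],[0,0,0]],"turn":[0,0,0,0,0,0,0,0],"claw":[0.5,0.5,0.5,0.5,0.5,0.5,0.5,0.5]}'
python3 -m creep '{"slide":[[0,0,-1.5],[0,0,-2.5],[0,0,-2],[0,0,-1.2],[0,0,-0.5],[0,0,-0.3],[0,0,0],[0,0,0]],"turn":[0,0,0,0,0,0,0,0],"claw":[0.5,0.5,0.5,0.5,0.5,0.5,0.5,0.5]}'
```

```text
clock: 10.8
eef_pos: [451.6, 347.8, 257.9]
eef_rot: [3.141, 0.001, 3.098]
wrist_force: [-0.3, -0.8, 0.4]
finger_gap: 93.9
finger_force: 0.0
clock: 11.42
eef_pos: [451.4, 347.7, 257.2]
eef_rot: [3.142, 0.0, 3.098]
wrist_force: [0.2, 0.2, 0.6]
finger_gap: 61.4
finger_force: 30.0
clock: 12.05
eef_pos: [451.4, 347.7, 337.8]
eef_rot: [3.141, 0.001, 3.098]
wrist_force: [0.2, -0.2, -3.5]
finger_gap: 61.8
finger_force: 30.0
clock: 13.05
eef_pos: [560.2, 62.5, 336.3]
eef_rot: [-3.141, -0.001, 3.096]
wrist_force: [-0.2, 0.4, -2.4]
finger_gap: 61.2
finger_force: 30.0
clock: 14.05
eef_pos: [560.1, 63.7, 257.6]
eef_rot: [3.142, 0.001, 3.098]
wrist_force: [0.2, -0.7, -2.9]
finger_gap: 61.7
finger_force: 30.0
```

```bash
python3 -m creep '{"slide":[[0,0,-0.15],[0,0,-0.1],[0,0,0],[0,0,0]],"turn":[0,0,0,0],"claw":[0.5,0.5,0.5,0.5]}'
python3 -m creep '{"slide":[[0,0,0],[0,0,0],[0,0,0],[0,0,0],[0,0,3],[0,0,4],[0,0,4],[0,0,1.5]],"turn":[0,0,0,0,0,0,0,-0.172],"claw":[0.95,0.95,0.95,0.95,0.95,0.95,0.95,0.95]}'
python3 -m creep '{"slide":[[-0.5,2,0],[-0.7,3,0],[-0.7,3,0],[-0.7,3,0],[-0.7,3,0],[-0.7,3,0],[-0.7,3,0],[-0.7,2.6,0]],"turn":[-0.175,-0.175,-0.175,-0.175,-0.175,-0.175,-0.175,-0.175],"claw":[0.8,0.8,0.8,0.8,0.8,0.8,0.8,0.8]}'
python3 -m creep '{"slide":[[0,0,0],[0,0,0]],"turn":[0,0],"claw":[0.8,0.8]}'
python3 - <<'E'
from h import *
p,d,C,R=look('wrist',['rod_thick','rod_thin'],'w3.png')
for q in R: print(q,rect(R[q][0],35,80))
p,d,C,R=look('top',['bottle','jar','cradle_wide','cradle_narrow'],'t3.png')
for q in R:
  P=R[q][0]
  if q[0]=='c': print(q,rect(P,18,70),rect(P,11,70))
  else: print(q,cv2.minEnclosingCircle(P[P[:,2]>(118 if q=='bottle' else 72)][:,:2].astype(np.float32)))
cv2.imwrite('pics/t3c.png',cv2.resize(p[140:280,140:480,::-1],None,fx=2.3,fy=2.3))
E
```

```text
clock: 14.55
eef_pos: [560.2, 63.6, 255.2]
eef_rot: [-3.142, 0.001, 3.098]
wrist_force: [-2.8, -0.8, 5.4]
finger_gap: 61.5
finger_force: 30.0
clock: 15.55
eef_pos: [560.1, 63.7, 382.2]
eef_rot: [3.141, 0.003, 2.923]
wrist_force: [-0.7, 0.8, -0.9]
finger_gap: 89.5
finger_force: 0.0
clock: 16.55
eef_pos: [505.7, 290.7, 379.6]
eef_rot: [-3.142, -0.0, 1.52]
wrist_force: [0.5, -0.7, -0.1]
finger_gap: 74.9
finger_force: 0.0
clock: 16.8
eef_pos: [506.2, 289.2, 379.6]
eef_rot: [-3.141, 0.0, 1.529]
wrist_force: [0.1, -0.8, -0.3]
finger_gap: 74.9
finger_force: 0.0
rod_thick 0.95 [320. 136.] 1959 [[495.0, 307.0, 46.0], [508.0, 347.0, 57.0], [522.0, 383.0, 60.0]]
rod_thin 0.75 [322. 227.] 778 [[496.0, 198.0, 37.0], [503.0, 241.0, 44.0], [512.0, 275.0, 46.0]]
rod_thick ((508.11126708984375, 344.53533935546875), (79.88279724121094, 27.982196807861328), 87.42399597167969)
rod_thin ((503.2162780761719, 235.14537048339844), (80.37781524658203, 15.703832626342773), 87.98336791992188)
bottle none
jar 0.69 [283. 196.] 543 [[530.0, 35.0, 2.0], [556.0, 62.0, 81.0], [587.0, 93.0, 84.0]]
cradle_wide 0.68 [397. 214.] 445 [[480.0, -265.0, 12.0], [505.0, -237.0, 17.0], [530.0, -201.0, 55.0]]
cradle_narrow 0.91 [434. 209.] 321 [[503.0, -364.0, 11.0], [519.0, -337.0, 16.0], [536.0, -302.0, 48.0]]
jar ((559.260986328125, 64.40655517578125), 30.91044807434082)
cradle_wide ((505.0819091796875, -233.76876831054688), (44.272979736328125, 62.93501663208008), 16.075170516967773) ((505.451904296875, -233.64454650878906), (45.894264221191406, 66.5505599975586), 16.234066009521484)
cradle_narrow ((519.7015991210938, -332.9755554199219), (62.45656967163086, 30.839696884155273), 86.94478607177734) ((519.7918090820312, -334.6228332519531), (69.00714874267578, 32.334632873535156), 86.16217041015625)
```

View pics/w3.png

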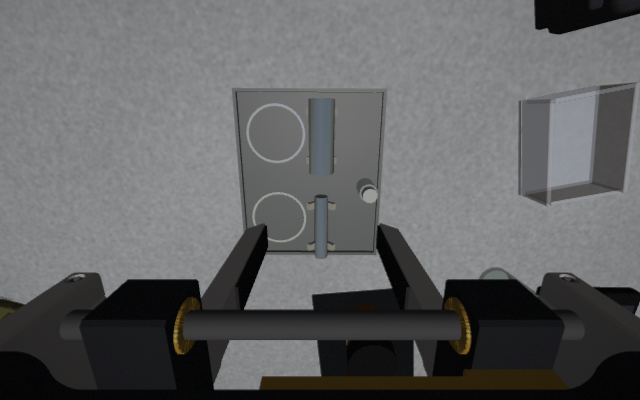

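View pics/t3c.png

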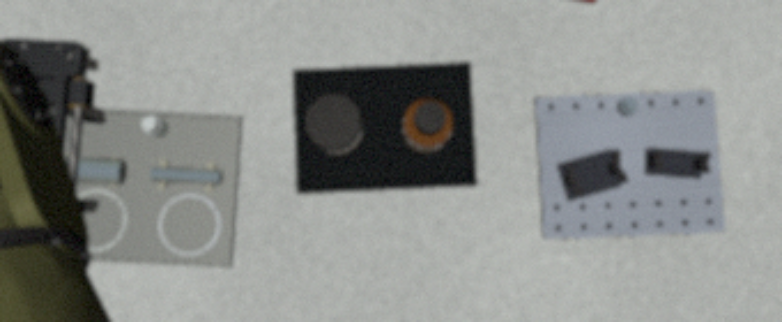

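Bottle (430,118) and jar (333,123) both stand on the mat in the crop. The wrist view shows the thick rod at (321,136) and the thin one at (321,226), aligned with the tool. Taking the thick rod.

```bash
python3 -m creep '{"slide":[[0.2,2.5,-1],[0,2,-3],[0,1,-4],[0,0,-3.5],[0,0,-2],[0,0,-1.3],[0,0,-0.6],[0,0,0]],"turn":[0,0,0,0,0,0,0,0],"claw":[0.6,0.6,0.6,0.6,0.6,0.6,0.6,0.6]}'
python3 -m creep '{"slide":[[0,0,0],[0,0,0],[0,0,0],[0,0,0],[0,0,0],[0,0,0]],"turn":[0,0,0,0,0,0],"claw":[0.15,0.15,0.15,0.15,0.15,0.15]}' 40
```

```text
clock: 18.2
eef_pos: [508.3, 344.7, 226.1]
eef_rot: [3.141, -0.0, 1.526]
wrist_force: [0.5, -0.1, 0.0]
finger_gap: 56.3
finger_force: 0.0
clock: 18.95
eef_pos: [508.0, 344.8, 225.8]
eef_rot: [-3.141, -0.0, 1.526]
wrist_force: [-5.1, -1.0, 5.0]
finger_gap: 27.3
finger_force: 40.0
```

```bash
python3 -m creep '{"slide":[[0,0,1],[0,0,3],[0,0,4],[0,0,4],[0,0,3],[0,-2,0.5],[0,-4,0],[0,-5,0]],"turn":[0,0,0,0,0,0,0.025,0.025],"claw":[0.15,0.15,0.15,0.15,0.15,0.15,0.15,0.15]}'
python3 -m creep '{"slide":[[0,-5.5,0],[0,-5.8,0],[0,-5.8,0],[0,-5.8,0],[0,-5.8,0],[0,-5.8,0],[0,-5.8,0],[0,-5,0]],"turn":[0.03,0.03,0.03,0.03,0.03,0.03,0.03,0.03],"claw":[0.15,0.15,0.15,0.15,0.15,0.15,0.15,0.15]}'
python3 -m creep '{"slide":[[0,-4.5,0],[0,-3,0],[0,-1,0],[0,0,0],[0,0,0]],"turn":[0.03,0.02,0,0,0],"claw":[0.15,0.15,0.15,0.15,0.15]}'
python3 - <<'E'
from h import *
p,d,C,R=look('wrist',['cradle_wide','cradle_narrow','rod_thick'],'w4.png')
for q in R:
  P=R[q][0]
  if q[0]=='c': print(q,rect(P,20,70),rect(P,12,20),rect(P,11.5,70))
np.savez('w4.npz',**{q:R[q][0] for q in R})
E
```

```text
clock: 19.95
eef_pos: [507.6, 232.9, 379.2]
eef_rot: [-3.14, 0.001, 1.577]
wrist_force: [0.3, -1.4, -3.5]
finger_gap: 26.9
finger_force: 40.0
clock: 20.95
eef_pos: [506.8, -221.0, 379.4]
eef_rot: [-3.14, -0.001, 1.816]
wrist_force: [0.9, -0.7, -3.5]
finger_gap: 27.4
finger_force: 40.0
clock: 21.58
eef_pos: [508.1, -302.4, 380.5]
eef_rot: [-3.141, -0.0, 1.866]
wrist_force: [-0.7, 0.5, -2.9]
finger_gap: 27.0
finger_force: 40.0
cradle_wide 0.65 [337. 124.] 2305 [[481.0, -264.0, 15.0], [506.0, -233.0, 17.0], [531.0, -203.0, 56.0]]
cradle_narrow 0.51 [327. 182.] 109 [[507.0, -307.0, 10.0], [517.0, -302.0, 16.0], [538.0, -268.0, 164.0]]
rod_thick 0.59 [322. 249.] 5458 [[488.0, -335.0, 196.0], [506.0, -294.0, 212.0], [527.0, -262.0, 214.0]]
cradle_wide ((506.44110107421875, -233.66879272460938), (38.4302978515625, 61.628143310546875), 15.607935905456543) ((506.9037780761719, -233.23892211914062), (45.40476989746094, 64.57866668701172), 16.740251541137695) ((506.9037780761719, -233.23892211914062), (45.40476989746094, 64.57866668701172), 16.740251541137695)
cradle_narrow ((518.202880859375, -302.4815979003906), (0.287579745054245, 2.947364568710327), 79.09739685058594) ((522.5729370117188, -301.7840881347656), (31.154523849487305, 7.339522838592529), 6.969161510467529) ((522.6539916992188, -301.774169921875), (31.31776237487793, 7.339522838592529), 6.969161510467529)
```

View pics/w4.png

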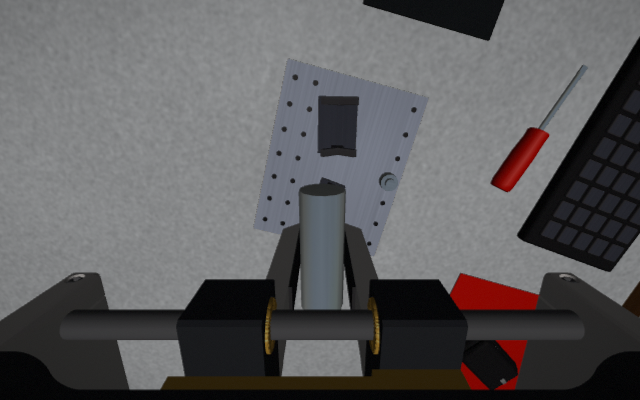

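The wrist view shows the thick rod held straight at (322,245), with the wide cradle ahead at (338,125) and the narrow one hidden behind the rod. I'll get the rod's offset in the hand from the saved points.

```bash
python3 - <<'E'
import numpy as np,cv2
f=np.load('w4.npz');P=f['rod_thick'];P=P[P[:,2]>190]
print(cv2.minAreaRect(P[:,:2].astype(np.float32)))
W=f['cradle_wide'];a=0.288
c=np.array([506.7,-233.3]);L=(W[:,:2]-c)@np.array([[np.cos(a),-np.sin(a)],[np.sin(a),np.cos(a)]])
for nm,m in [('base',(W[:,2]<22)),('up',W[:,2]>45)]:
    print(nm,np.percentile(L[m],[1,5,50,95,99],axis=0).round(1).tolist())
for s in (1,-1):
    m=(W[:,2]>45)&(L[:,1]*s>15)
    h=L[m];print(s,len(h),'left tip',np.percentile(h[h[:,0]<0,0],[2,50,98]).round(1) if (h[:,0]<0).any() else '', 'right',np.percentile(h[h[:,0]>0,0],[2,50,98]).round(1) if (h[:,0]>0).any() else '',np.median(h[:,1]))
E
```

```text
((508.4979248046875, -301.6344299316406), (27.549633026123047, 79.34474182128906), 16.849483489990234)
base [[-22.5, -27.1], [-21.3, -23.7], [-0.5, -0.3], [20.4, 22.2], [22.2, 32.2]]
up [[-19.7, -30.9], [-18.1, -29.9], [4.2, 23.0], [17.0, 29.8], [18.9, 30.6]]
1 242 left tip [-19.1 -12.4  -4.3] right [ 4.2 11.8 19.1] 26.698493710788476
-1 218 left tip [-19.8 -12.7  -5.3] right [ 3.9 10.9 18.2] -26.652705957424004
```

```bash
python3 -m creep '{"slide":[[-0.2,2,0],[0,2.9,-1],[0,1.95,-3],[0,0,-3.5],[0,0,-2.5],[0,0,-1.5],[0,0,-1],[0,0,0]],"turn":[-0.007,0,0,0,0,0,0,0],"claw":[0.15,0.15,0.15,0.15,0.15,0.15,0.15,0.15]}'
python3 -m creep '{"slide":[[0,0,-0.5],[0,0,-0.4],[0,0,-0.2],[0,0,-0.1],[0,0,0],[0,0,0]],"turn":[0,0,0,0,0,0],"claw":[0.15,0.15,0.15,0.15,0.15,0.15]}'
```

```text
clock: 22.78
eef_pos: [506.1, -234.7, 255.6]
eef_rot: [-3.141, -0.0, 1.859]
wrist_force: [0.6, 0.3, -3.0]
finger_gap: 27.4
finger_force: 40.0
clock: 23.52
eef_pos: [506.1, -234.8, 243.7]
eef_rot: [3.141, 0.0, 1.859]
wrist_force: [-0.3, -0.2, -3.4]
finger_gap: 26.8
finger_force: 40.0
```

```bash
python3 -m creep '{"slide":[[0,0.1,-0.1],[0,0,-0.1],[0,0,-0.05],[0,0,0],[0,0,0]],"turn":[0,0,0,0,0],"claw":[0.15,0.15,0.15,0.15,0.15]}'
```

```text
clock: 24.15
eef_pos: [506.1, -233.8, 241.1]
eef_rot: [3.142, -0.0, 1.859]
wrist_force: [-0.3, -0.4, -3.3]
finger_gap: 27.2
finger_force: 40.0
```

```bash
python3 -m creep '{"slide":[[0,0,-0.1],[0,0,-0.05],[0,0,0],[0,0,0]],"turn":[0,0,0,0],"claw":[0.15,0.15,0.15,0.15]}'
```

```text
clock: 24.65
eef_pos: [506.1, -233.8, 240.8]
eef_rot: [3.141, 0.0, 1.859]
wrist_force: [-6.8, 3.7, 11.6]
finger_gap: 27.1
finger_force: 40.0
```

```bash
python3 -m creep '{"slide":[[0,0,0],[0,0,0],[0,0,0],[0,0,1],[0,0,3],[0,0,4],[0,0,4],[0,-2,2]],"turn":[0,0,0,0,0,0,0,0],"claw":[0.55,0.55,0.55,0.55,0.55,0.55,0.55,0.8]}'
python3 -m creep '{"slide":[[0,-3.5,0],[0,-3,0],[0,-1.5,0],[0,0,0],[0,0,0]],"turn":[-0.1,-0.1,-0.1,-0.046,0],"claw":[0.8,0.8,0.8,0.8,0.8]}'
python3 - <<'E'
from h import *
p,d,C,R=look('wrist',['cradle_wide','cradle_narrow','rod_thick'],'w5.png')
if 'rod_thick' in R: P=R['rod_thick'][0];print('rod',rect(P,50,90),np.percentile(P[:,2],98))
if 'cradle_narrow' in R:
    W=R['cradle_narrow'][0];r=rect(W,11.5,70);print(r,rect(W,20,70),rect(W,12,20))
    np.save('n.npy',W)
E
```

```text
clock: 25.65
eef_pos: [506.1, -253.3, 382.9]
eef_rot: [3.139, 0.002, 1.86]
wrist_force: [-0.3, -0.2, -0.3]
finger_gap: 58.1
finger_force: 0.0
clock: 26.28
eef_pos: [506.0, -333.9, 380.2]
eef_rot: [3.141, 0.0, 1.513]
wrist_force: [-1.0, 0.4, 0.3]
finger_gap: 74.6
finger_force: 0.0
cradle_wide 0.75 [330.  88.] 787 [[480.0, -266.0, 11.0], [513.0, -233.0, 17.0], [535.0, -202.0, 57.0]]
cradle_narrow 0.61 [333. 179.] 1504 [[506.0, -364.0, 11.0], [521.0, -334.0, 17.0], [537.0, -301.0, 49.0]]
rod_thick 0.65 [314.  90.] 2402 [[488.0, -271.0, 63.0], [507.0, -232.0, 72.0], [526.0, -197.0, 75.0]]
rod ((507.09100341796875, -233.9320831298828), (27.203311920166016, 79.91112518310547), 16.340566635131836) 75.11693921597306
((521.2562866210938, -337.6861267089844), (75.75178527832031, 31.80760955810547), 86.27845764160156) ((521.5233154296875, -333.6290588378906), (62.228599548339844, 24.730382919311523), 86.59093475341797) ((521.7659912109375, -332.9135437011719), (66.27825927734375, 31.784189224243164), 86.6681900024414)
```

View pics/w5.png

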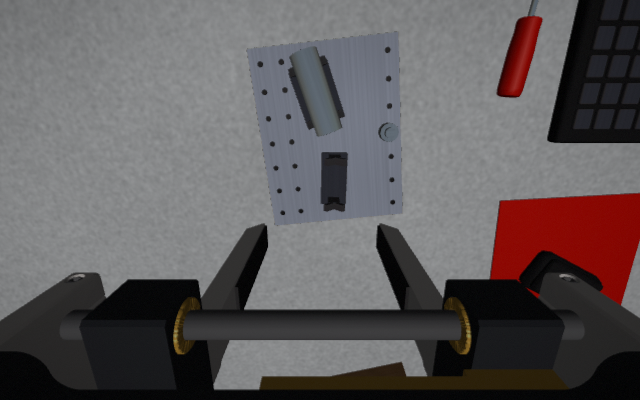

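The wrist view shows the thick rod seated in the wide cradle at (315,90), with its top at z 75. The narrow cradle is at (334,181), centre about (521.6,-333.3), yaw -0.059. Fetching the thin rod.

```bash
python3 -m creep '{"slide":[[0,3,0],[0,5,0],[0,6,0],[0,6,0],[0,6,0],[0,6,0],[0,6,0],[0,6,0]],"turn":[0,0,0,0,0,0,0,0],"claw":[0.6,0.6,0.6,0.6,0.6,0.6,0.6,0.6]}'
python3 -m creep '{"slide":[[0,5,0],[0,4,0],[-0.3,2.5,0],[0,1.4,0],[0,0,-3],[0,0,-4],[0,0,-4],[0,0,-2]],"turn":[0.013,0,0,0,0,0,0,0],"claw":[0.5,0.5,0.5,0.5,0.5,0.5,0.5,0.5]}'
python3 -m creep '{"slide":[[0,0,-1.5],[0,0,-1],[0,0,-0.5],[0,0,-0.3],[0,0,0]],"turn":[0,0,0,0,0],"claw":[0.5,0.5,0.5,0.5,0.5]}'
```

```text
clock: 27.48
eef_pos: [505.6, 108.3, 380.1]
eef_rot: [3.141, -0.0, 1.514]
wrist_force: [0.7, -0.9, -0.0]
finger_gap: 56.7
finger_force: 0.0
clock: 28.48
eef_pos: [502.9, 234.6, 247.7]
eef_rot: [-3.139, 0.001, 1.526]
wrist_force: [-0.3, -0.6, 0.4]
finger_gap: 46.9
finger_force: 0.0
clock: 29.1
eef_pos: [503.2, 235.2, 216.9]
eef_rot: [3.141, -0.0, 1.526]
wrist_force: [0.7, 0.7, 1.5]
finger_gap: 47.3
finger_force: 0.0
```

```bash
python3 -m creep '{"slide":[[0,0,0],[0,0,0],[0,0,0],[0,0,0],[0,0,0],[0,0,0]],"turn":[0,0,0,0,0,0],"claw":[0.05,0.05,0.05,0.05,0.05,0.05]}' 30
python3 -m creep '{"slide":[[0,0,1],[0,0,3],[0,0,4],[0,0,4],[0,0,3],[0,-2,1],[0,-4,0],[0,-5,0]],"turn":[0,0,0,0,0,0,0,0],"claw":[0.05,0.05,0.05,0.05,0.05,0.05,0.05,0.05]}'
python3 -m creep '{"slide":[[0,-5.5,0],[0,-5.8,0],[0,-5.8,0],[0,-5.8,0],[0,-5.8,0],[0,-5.8,0],[0,-5,0],[0.5,-3.5,0]],"turn":[0,0,0,0,0,0,-0.014,0],"claw":[0.05,0.05,0.05,0.05,0.05,0.05,0.05,0.05]}'
python3 -m creep '{"slide":[[0.9,-2,0],[0.4,-0.8,0],[0,0,0],[0,0,0]],"turn":[0,0,0,0],"claw":[0.05,0.05,0.05,0.05]}'
python3 - <<'E'
from h import *
p,d,C,R=look('wrist',['rod_thin'],'w6.png')
if 'rod_thin' in R: P=R['rod_thin'][0];print(rect(P,185,230))
E
```

```text
clock: 29.85
eef_pos: [503.0, 235.2, 216.7]
eef_rot: [-3.141, 0.0, 1.526]
wrist_force: [-4.3, 0.6, 4.4]
finger_gap: 15.1
finger_force: 30.0
clock: 30.85
eef_pos: [502.6, 123.4, 375.9]
eef_rot: [-3.141, 0.0, 1.527]
wrist_force: [0.1, 0.8, -1.1]
finger_gap: 14.7
finger_force: 30.0
clock: 31.85
eef_pos: [506.6, -307.8, 375.7]
eef_rot: [-3.14, -0.0, 1.51]
wrist_force: [0.7, 0.1, -1.7]
finger_gap: 15.0
finger_force: 30.0
clock: 32.35
eef_pos: [520.9, -332.2, 376.6]
eef_rot: [-3.141, -0.0, 1.512]
wrist_force: [0.3, -0.3, -2.2]
finger_gap: 15.1
finger_force: 30.0
rod_thin 0.72 [321. 250.] 2995 [[513.0, -369.0, 196.0], [521.0, -326.0, 204.0], [530.0, -293.0, 205.0]]
((520.9114379882812, -331.74200439453125), (79.09623718261719, 16.057052612304688), 86.31739807128906)
```

View pics/w6.png

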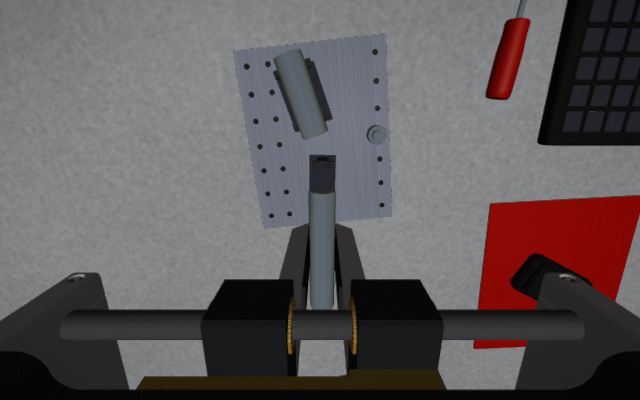

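The thin rod is held straight at (321,245), in line with the narrow cradle (322,172). Lowering it.

```bash
python3 -m creep '{"slide":[[0.06,-0.13,-2],[0,0,-3],[0,0,-3.5],[0,0,-2.5],[0,0,-1.5],[0,0,-0.9],[0,0,-0.4],[0,0,0]],"turn":[0,0,0,0,0,0,0,0],"claw":[0.05,0.05,0.05,0.05,0.05,0.05,0.05,0.05]}'
python3 -m creep '{"slide":[[0,0,-0.2],[0,0,-0.15],[0,0,-0.1],[0,0,0],[0,0,0]],"turn":[0,0,0,0,0],"claw":[0.05,0.05,0.05,0.05,0.05]}'
```

```text
clock: 33.45
eef_pos: [521.8, -334.1, 239.1]
eef_rot: [3.141, 0.0, 1.512]
wrist_force: [0.1, -0.1, -1.7]
finger_gap: 15.2
finger_force: 30.0
clock: 34.08
eef_pos: [521.7, -334.1, 234.2]
eef_rot: [3.142, 0.0, 1.512]
wrist_force: [-0.6, 0.1, -1.5]
finger_gap: 15.1
finger_force: 30.0
```

```bash
python3 -m creep '{"slide":[[0,0,-0.1],[0,0,-0.1],[0,0,0],[0,0,0]],"turn":[0,0,0,0],"claw":[0.05,0.05,0.05,0.05]}'
python3 -m creep '{"slide":[[0,0,-0.07],[0,0,0],[0,0,0]],"turn":[0,0,0],"claw":[0.05,0.05,0.05]}'
```

```text
clock: 34.58
eef_pos: [521.7, -334.1, 232.4]
eef_rot: [3.142, 0.0, 1.512]
wrist_force: [-1.9, 2.2, 3.7]
finger_gap: 15.2
finger_force: 30.0
clock: 34.95
eef_pos: [521.7, -334.1, 232.3]
eef_rot: [3.141, 0.0, 1.512]
wrist_force: [-4.8, 3.4, 11.2]
finger_gap: 15.2
finger_force: 30.0
```

```bash
python3 -m creep '{"slide":[[0,0,0],[0,0,0],[0,0,0],[0,0,1],[0,0,3],[0,0,4],[0,0,4],[0,0,2.5]],"turn":[0,0,0,0,0,0,0,0],"claw":[0.45,0.45,0.45,0.45,0.45,0.45,0.8,0.8]}'
python3 -m creep '{"slide":[[0,0,0],[0,0,0]],"turn":[0,0],"claw":[0.8,0.8]}'
python3 - <<'E'
from h import *
p,d,C,R=look('wrist',['rod_thin','rod_thick'],'w7.png')
for q in R: P=R[q][0];print(q,rect(P,40,90),np.percentile(P[:,2],[90,98]))
p,d,C,R=look('top',['bottle','jar'],'t7.png')
for q in R:
  P=R[q][0];print(q,cv2.minEnclosingCircle(P[P[:,2]>(118 if q=='bottle' else 72)][:,:2].astype(np.float32)))
E
```

```text
clock: 35.95
eef_pos: [521.6, -334.0, 379.4]
eef_rot: [3.139, 0.002, 1.512]
wrist_force: [-0.3, -0.4, -0.4]
finger_gap: 59.3
finger_force: 0.0
clock: 36.2
eef_pos: [521.6, -334.0, 375.5]
eef_rot: [-3.14, -0.001, 1.512]
wrist_force: [-0.5, 0.5, -1.3]
finger_gap: 74.7
finger_force: 0.0
rod_thin 0.82 [321. 190.] 999 [[512.0, -372.0, 52.0], [521.0, -332.0, 59.0], [530.0, -295.0, 61.0]]
rod_thick none
rod_thin ((521.1557006835938, -334.1834411621094), (79.4298095703125, 15.933688163757324), 85.80828094482422) [60.16346833 60.91500541]
bottle none
jar 0.62 [207. 193.] 76 [[550.0, 265.0, 9.0], [558.0, 271.0, 39.0], [569.0, 281.0, 50.0]]
jar ((0.0, 0.0), 0.0)
```

View pics/w7.png

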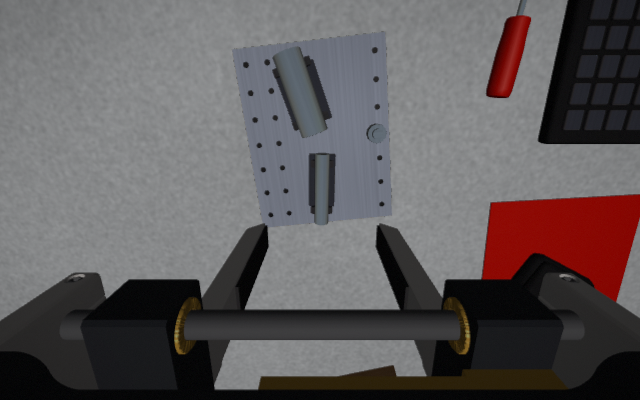

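Both rods are seated: the thick one at (300,92), the thin one at (321,188) with its top at z 60. Now returning the bottle.

```bash
python3 -m creep '{"slide":[[0.4,2.5,0],[0.4,3.5,0],[0.4,3.5,0],[0.5,3.5,0],[0.5,3.5,0],[0.5,3.5,0],[0.5,3.5,0],[0.3,3.2,0]],"turn":[0.176,0.176,0.176,0.176,0.176,0.176,0.176,0.176],"claw":[0.8,0.8,0.8,0.8,0.8,0.8,0.8,0.8]}'
python3 -m creep '{"slide":[[0.3,2.5,0],[0,0,0],[0,0,0]],"turn":[0.178,0,0],"claw":[0.8,0.8,0.8]}'
python3 - <<'E'
from h import *
p,d,C,R=look('wrist',['bottle','jar'],'w8.png')
for q in R:
  P=R[q][0];print(q,cv2.minEnclosingCircle(P[P[:,2]>(118 if q=='bottle' else 72)][:,:2].astype(np.float32)))
E
```

```text
clock: 37.5
eef_pos: [556.8, -65.9, 376.2]
eef_rot: [3.142, -0.0, 2.926]
wrist_force: [0.9, -0.4, 0.4]
finger_gap: 75.0
finger_force: 0.0
clock: 37.88
eef_pos: [559.7, -42.7, 376.3]
eef_rot: [-3.141, -0.0, 3.094]
wrist_force: [-0.1, -0.8, -0.2]
finger_gap: 75.3
finger_force: 0.0
bottle 0.73 [131. 151.] 2442 [[487.0, -272.0, 51.0], [506.0, -228.0, 72.0], [526.0, -194.0, 75.0]]
jar 0.93 [422. 185.] 3837 [[530.0, 34.0, 5.0], [555.0, 58.0, 81.0], [588.0, 92.0, 83.0]]
bottle ((0.0, 0.0), 0.0)
jar ((560.22509765625, 64.11001586914062), 31.143754959106445)
```

View pics/w8.png

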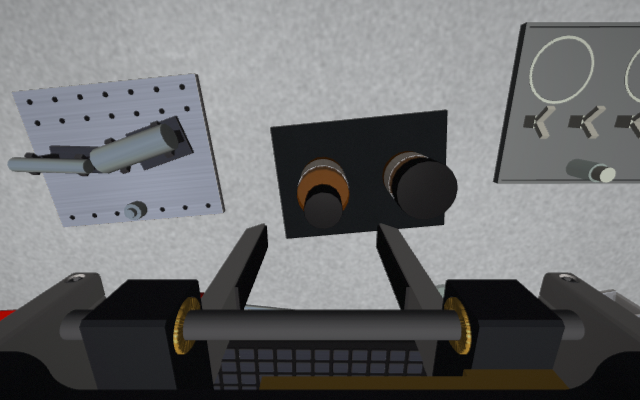

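The bottle cap is centred between the fingers at (323,208), with the jar at (427,187); the network's "bottle" here was actually the thick rod. Grasping the bottle where I released it.

```bash
python3 -m creep '{"slide":[[0,0.1,-1.5],[0,0,-2.5],[0,0,-2],[0,0,-1],[0,0,-0.6],[0,0,0]],"turn":[0.004,0,0,0,0,0],"claw":[0.8,0.8,0.8,0.8,0.8,0.8]}'
python3 -m creep '{"slide":[[0,0,0],[0,0,0],[0,0,0],[0,0,0],[0,0,0],[0,0,0]],"turn":[0,0,0,0,0,0],"claw":[0.2,0.2,0.2,0.2,0.2,0.2]}' 25
python3 -m creep '{"slide":[[0,0,1],[0,0,2.5],[0,0,3],[0,0,1.5],[0,0,0]],"turn":[0,0,0,0,0],"claw":[0.2,0.2,0.2,0.2,0.2]}'
python3 -m creep '{"slide":[[-0.8,2,0],[-1.6,4,0],[-2,5,0],[-2.5,5.7,0],[-2,5,0],[-1.6,4,0],[-0.8,2,0],[0,0,0]],"turn":[0,0,0,0,0,0,0,0],"claw":[0.2,0.2,0.2,0.2,0.2,0.2,0.2,0.2]}'
python3 -m creep '{"slide":[[0,0,-1.5],[0,0,-2.5],[0,0,-2],[0,0,-1],[0,0,-0.4],[0,0,0],[0,0,0]],"turn":[0,0,0,0,0,0,0],"claw":[0.2,0.2,0.2,0.2,0.2,0.2,0.2]}'
```

```text
clock: 38.78
eef_pos: [559.7, -41.2, 300.4]
eef_rot: [3.142, -0.0, 3.102]
wrist_force: [-0.4, 0.1, 0.1]
finger_gap: 75.1
finger_force: 0.0
clock: 39.52
eef_pos: [559.7, -41.1, 300.5]
eef_rot: [-3.142, 0.0, 3.102]
wrist_force: [0.9, -0.6, 0.6]
finger_gap: 33.5
finger_force: 25.0
clock: 40.15
eef_pos: [559.7, -41.1, 381.1]
eef_rot: [-3.141, 0.001, 3.102]
wrist_force: [0.5, -0.5, -3.3]
finger_gap: 33.5
finger_force: 25.0
clock: 41.15
eef_pos: [445.5, 237.3, 379.5]
eef_rot: [-3.141, -0.002, 3.104]
wrist_force: [-0.0, 0.6, -1.9]
finger_gap: 33.4
finger_force: 25.0
clock: 42.02
eef_pos: [446.8, 235.9, 307.0]
eef_rot: [3.141, 0.001, 3.102]
wrist_force: [-0.6, -0.8, -2.1]
finger_gap: 33.4
finger_force: 25.0
```

```bash
python3 -m creep '{"slide":[[0,0,-0.2],[0,0,-0.15],[0,0,-0.08],[0,0,-0.05],[0,0,0],[0,0,0]],"turn":[0,0,0,0,0,0],"claw":[0.2,0.2,0.2,0.2,0.2,0.2]}'
```

```text
clock: 42.78
eef_pos: [446.8, 235.9, 302.5]
eef_rot: [3.141, 0.001, 3.102]
wrist_force: [-1.4, -2.0, 6.6]
finger_gap: 33.8
finger_force: 25.0
```

```bash
python3 -m creep '{"slide":[[0,0,0],[0,0,0],[0,0,0],[0,0,0],[0,0,2],[0,0,3],[0,0,3],[0,0,0]],"turn":[0,0,0,0,0,0,0,0],"claw":[0.75,0.75,0.75,0.75,0.75,0.75,0.75,0.75]}'
python3 -m creep '{"slide":[[1.2,-2,0],[2.4,-3.6,0],[2.6,-4,0],[2.6,-4,0],[1.8,-2.5,0],[0.7,-1.1,0],[0,0,0],[0,0,0]],"turn":[0,0,0,0,0,0,0,0],"claw":[1,1,1,1,1,1,1,1]}'
python3 -m creep '{"slide":[[0,0,-2],[0,0,-3],[0,0,-3],[0,0,-2],[0,0,-1.5],[0,0,-0.9],[0,0,0],[0,0,0]],"turn":[0,0,0,0,0,0,0,0],"claw":[1,1,1,1,1,1,1,1]}'
python3 -m creep '{"slide":[[0,0,0],[0,0,0],[0,0,0],[0,0,0],[0,0,0]],"turn":[0,0,0,0,0],"claw":[0.5,0.5,0.5,0.5,0.5]}' 30
python3 -m creep '{"slide":[[0,0,1],[0,0,2.5],[0,0,3],[0,0,1.5],[0,0,0]],"turn":[0,0,0,0,0],"claw":[0.5,0.5,0.5,0.5,0.5]}'
```

```text
clock: 43.78
eef_pos: [446.8, 235.9, 383.5]
eef_rot: [3.14, 0.003, 3.102]
wrist_force: [-0.3, 0.8, -0.8]
finger_gap: 70.3
finger_force: 0.0
clock: 44.78
eef_pos: [559.2, 64.9, 381.5]
eef_rot: [3.141, -0.0, 3.103]
wrist_force: [0.1, -0.4, 0.7]
finger_gap: 94.2
finger_force: 0.0
clock: 45.78
eef_pos: [559.8, 63.9, 258.4]
eef_rot: [3.141, 0.001, 3.102]
wrist_force: [0.1, -1.2, 0.3]
finger_gap: 94.2
finger_force: 0.0
clock: 46.4
eef_pos: [559.7, 63.8, 257.7]
eef_rot: [3.142, 0.0, 3.102]
wrist_force: [-0.5, 0.5, 1.1]
finger_gap: 61.9
finger_force: 30.0
clock: 47.02
eef_pos: [559.7, 63.9, 338.3]
eef_rot: [3.141, 0.001, 3.102]
wrist_force: [0.0, 0.6, -2.8]
finger_gap: 61.7
finger_force: 30.0
```

The direct path would pass too near the bottle, so I'm raising the jar above it first.

```bash
python3 -m creep '{"slide":[[0,0,2],[0,0,3],[0,0,2],[0,0,0]],"turn":[0,0,0,0],"claw":[0.5,0.5,0.5,0.5]}'
python3 -m creep '{"slide":[[-0.8,2,0],[-1.6,4,0],[-2,5.2,0],[-2.1,6,0],[-2,5.2,0],[-1.6,4,0],[-0.75,2,0],[0,0,0]],"turn":[0,0,0,0,0,0,0,0],"claw":[0.5,0.5,0.5,0.5,0.5,0.5,0.5,0.5]}'
python3 -m creep '{"slide":[[0,0,0],[0,0,-2],[0,0,-3],[0,0,-3.5],[0,0,-3],[0,0,-1.8],[0,0,-1],[0,0,0]],"turn":[0,0,0,0,0,0,0,0],"claw":[0.5,0.5,0.5,0.5,0.5,0.5,0.5,0.5]}'
```

```text
clock: 47.52
eef_pos: [559.7, 63.9, 407.6]
eef_rot: [3.142, 0.001, 3.102]
wrist_force: [-0.8, -0.7, -3.8]
finger_gap: 61.5
finger_force: 30.0
clock: 48.52
eef_pos: [450.9, 347.8, 406.6]
eef_rot: [-3.141, -0.001, 3.104]
wrist_force: [-0.2, -1.6, -4.1]
finger_gap: 61.2
finger_force: 30.0
clock: 49.52
eef_pos: [451.8, 346.7, 264.7]
eef_rot: [-3.142, -0.0, 3.101]
wrist_force: [-0.1, 1.2, -3.2]
finger_gap: 61.4
finger_force: 30.0
```

```bash
python3 -m creep '{"slide":[[0,0,-0.2],[0,0,-0.15],[0,0,-0.08],[0,0,-0.07],[0,0,0],[0,0,0]],"turn":[0,0,0,0,0,0],"claw":[0.5,0.5,0.5,0.5,0.5,0.5]}'
```

```text
clock: 50.28
eef_pos: [451.6, 346.9, 259.8]
eef_rot: [3.141, 0.0, 3.102]
wrist_force: [0.4, 0.3, -2.1]
finger_gap: 61.2
finger_force: 30.0
```

```bash
python3 -m creep '{"slide":[[0,0,-0.08],[0,0,0],[0,0,0]],"turn":[0,0,0],"claw":[0.5,0.5,0.5]}'
```

```text
clock: 50.65
eef_pos: [451.6, 346.9, 259.7]
eef_rot: [3.141, 0.001, 3.102]
wrist_force: [-2.0, -2.1, 6.7]
finger_gap: 61.6
finger_force: 30.0
```

```bash
python3 -m creep '{"slide":[[0,0,0],[0,0,0],[0,0,0],[0,0,0],[0,0,2],[0,0,4],[0,0,4],[0,0,4]],"turn":[0,0,0,0,0,0,0,0],"claw":[0.97,0.97,0.97,0.97,0.97,0.97,0.97,0.97]}'
python3 -m creep '{"slide":[[-3,3,0],[-5,3,0],[-5,3,0],[-5,3,0],[-3,3,0],[0,0,0],[0,0,0]],"turn":[0,0,0,0,0,0,0],"claw":[0.97,0.97,0.97,0.97,0.97,0.97,0.97]}'
python3 - <<'E'
from h import *
p,d,C,R=look('top',['bottle','jar','rod_thick','rod_thin','vial'],'t9.png')
for q in R:
  P=R[q][0]
  if q in('bottle','jar'): print(q,cv2.minEnclosingCircle(P[P[:,2]>(118 if q=='bottle' else 72)][:,:2].astype(np.float32)))
  elif q!='vial': print(q,rect(P,40,90))
cv2.imwrite('pics/t9c.png',cv2.resize(p[140:280,140:480,::-1],None,fx=2.3,fy=2.3))
E
```

```text
clock: 51.65
eef_pos: [451.4, 346.8, 400.2]
eef_rot: [-3.142, 0.0, 3.102]
wrist_force: [0.3, -0.2, 0.1]
finger_gap: 91.4
finger_force: 0.0
clock: 52.52
eef_pos: [241.8, 496.7, 398.7]
eef_rot: [-3.141, 0.0, 3.102]
wrist_force: [-0.2, -0.8, -0.2]
finger_gap: 90.9
finger_force: 0.0
bottle 0.68 [218. 239.] 483 [[422.0, 209.0, 16.0], [445.0, 223.0, 93.0], [470.0, 249.0, 133.0]]
jar 0.63 [172. 237.] 644 [[424.0, 317.0, 20.0], [450.0, 337.0, 83.0], [477.0, 371.0, 86.0]]
rod_thick 0.71 [400. 215.] 331 [[487.0, -271.0, 60.0], [504.0, -232.0, 71.0], [523.0, -195.0, 76.0]]
rod_thin 0.49 [437. 209.] 184 [[511.0, -372.0, 50.0], [519.0, -332.0, 57.0], [529.0, -295.0, 61.0]]
vial 0.44 [209. 193.] 71 [[550.0, 265.0, 12.0], [559.0, 271.0, 41.0], [569.0, 281.0, 51.0]]
bottle ((445.90087890625, 235.4454803466797), 16.666330337524414)
jar ((451.5892639160156, 346.34814453125), 30.612104415893555)
rod_thick ((505.261474609375, -233.63868713378906), (26.7292423248291, 80.14413452148438), 16.307641983032227)
rod_thin ((520.2138061523438, -334.1638488769531), (80.18165588378906, 16.237146377563477), 85.99353790283203)
```

View pics/t9c.png

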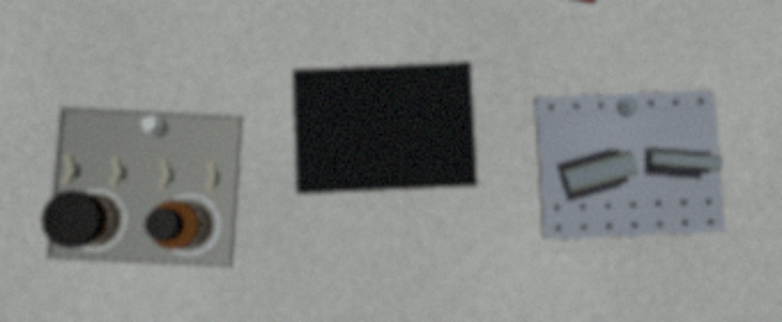

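The jar (80,218) and bottle (172,225) are back on their rings, both rods lie in their cradles (600,172) and (682,161), the vial is in place, and the arm is clear. Handing in.

```bash
python3 -c "from cell import manip; print(manip.sign_off())"
```

```text
the job is handed in; nothing more can be done
None
```

I handed the job in at about 53 s on the robot clock: the thick and thin cylinders lie seated in the wide and narrow cradles, the bottle and jar are back upright on their tray spots within about 2 mm, and the vial is unmoved; `sign_off()` gave no verdict.

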